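Slide the keyed hub onto the stub shaft of the drive unit

ROBOT

A 6-joint arm with a two-finger parallel gripper is mounted at the origin on a cart in front of the work surface, level with it; the furniture and walls round the work are solid. World frame = base frame: x ahead of the robot, y to its left, z up, the work surface at z = 0. Lengths are in m, angles in degrees, forces in N, time in s.
With the tool pointing down it reaches from about 0.4 to 0.825 m from the base axis. Payload 7 kg.
Tool frame: the origin (TCP) lies at the centre of the arm's flange, where the gripper is bolted on; the fingertips stand 178 mm ahead of it and the grasp point (between the pads) lies 159 mm ahead of it (tip_reach is the distance from the TCP to the fingertips, in m); z points along the fingers, y is the line along which they close (so a half turn about z gives the same grasp; the last joint's range is limited). The gripper opens to 88 mm and grips with 3 to 60 N. Pads are 19 mm wide; open, the fingers measure 130 mm over their backs; the gripper's body (78 mm by 193 mm) begins 47 mm behind the grasp point.
Start: joints at [90.017, 20.546, 0.682, 0, -70.136, -16.507], TCP at [0.192, 0.647, 0.405] pointing down, gripper open.
Joint ranges: [-176.03, 176.03], [-82.01, 121.73], [-58.28, 71.71], [-173.87, 95.51], [-174.79, -0.11], [-173.66, 173.66]. Speed limits (degrees/s): [136.94, 136.94, 172.46, 180, 180, 180].

INTERFACE

Orientations are given as [roll, pitch, yaw] about the fixed x, y, z axes, in that order (R = Rz(yaw) Ry(pitch) Rx(roll)).
In Python, from plant import * gives the robot as it stands.
- The arm moves only by the shell command python3 -m handwheel 'ROWS'. ROWS is JSON, a list of rows, each a list of 7 numbers: the opening, from -1 (shut) to 1 (fully open), then the shift along the tool's x, y, z as a fraction of full scale, then the turn, a rotation vector about the tool's x, y, z as a fraction of full scale. A call has 1 to 5 rows; each row shifts and turns the commanded pose from where the row before left it, along the tool's axes as they then stand; what a row does not reach is not made up. Full scale, the value 1, is 0.025 m for a shift and 6 degrees for a turn. A row lasts 1/8 s, in which the tool goes at most 62.5 mm and 10.7 degrees, less where a joint would pass 70% of its speed; a pose out of reach is approached as far as the arm can. A call with a number of a shift or a turn outside -1 to 1 is refused whole. A call with a gripper value outside its range is refused whole. The fingers move at their own pace and stop on an object; the grip force is fixed at half the most. Time passes only in rows, so rows that do not move let the fingers close. It gives the time, the measured TCP pose, the force, the opening and the grip force at its end, in the units of the state.
- get_obs(): the state, without advancing time (a new reading comes with each control period).
- snapshot(name): name is "scene" or "top"; returns a dict with "color" (400x640x3 uint8, red, green, blue), "fx", "fy", "cx", "cy" (pixels), "R" (3x3) and "t" (3): a world point X has camera coordinates R X + t. Camera axes: x right, y down, z forward; pixel columns grow to the right and rows downward; lengths in m; the calibration is good to about 2 mm. A picture is of the moment at which its call begins. There is no depth.
- close_job(): hands the job in; it is judged then, once.
The state is a dict: "clock": time; "joint_pos": joint angles; "qvel": joint speeds; "tau": joint torques, N m; "tool_pos": TCP position; "orientation": TCP orientation; "force": force on the tool from outside, world axes, zero at the start; "moment": the same for the moment, N m; "opening": finger opening in m; "gripper_force": force on a finger pad.
Only numpy, scipy, OpenCV 4.12 (cv2) and the standard library are available. Lean on these libraries where they do the work, as an engineer would, in place of code of your own. Each camera call takes 0.05 s, during which the arm holds its last target. There are 200 camera calls.

TASK

Put the blue hub onto the upright stub shaft of the grey drive unit, flange down: turn it so that its two slots line up with the two brass keys on the shaft, slide it fully home until its flange rests on the unit's round seat, and let go. Leave the yellow collar, which has no slots, where it stands.

Things in the scene. Friction and masses are not known exactly. Their poses are not given: they have to be found in the camera images.
- keyed_hub: Loose blue hub, steel top face, 0.2 to 0.45 kg, upright. Flange 68 mm across, 12 high; above it a round boss 52 mm across; 46 mm high in all. Grip the boss, at any yaw, 15 to 45 mm up. Through bore 25 mm across along z, with two facing slots along its +x and -x, each 15 mm wide, full height, reaching 21.5 mm from the axis. Origin: centre of the underside, z up.
- plain_collar: Loose yellow collar of the same outer size as the blue hub (68 mm across, 46 mm high), with the same 25 mm bore but no slots, so it cannot pass over the keys. It and the hub may stand in either place. Origin: centre of the underside, z up.
- drive_unit: Grey gear head fixed to the table, base 100 mm square. Round seat 74 mm across, 48 mm up. From it rises a fixed steel shaft 18 mm across, to 98 mm above the table, top 11 mm coned to 6 mm across. Two brass keys along its own +x and -x, 8 mm wide, reach 18 mm from the axis and stand 40 mm above the seat, top 12 mm bevelled to a 2 mm ridge. Origin: centre of the underside, z up.
- seat (a point): Centre of the drive unit's round seat, on the shaft's axis, 48 mm above the table; axes as the drive unit's: keys along +x and -x, z up. When the hub is home its origin lies here. Obstacle behind the loose parts: the saw's three-armed crank juts towards the robot to x = 0.51 m, between y = -0.20 and -0.36, up to 0.23 m high; pass in front of it or above it.
There are look-alikes about, which are no part of the job. There is more than one size of the keyed_hub; the job needs the larger.

How it is judged:
By the outcome, as a careful person would: the job done as asked, in the order asked, and still so for the second after the job is handed in, with the robot touching nothing.
It also fails if it takes over 45 s, if anything falls off the work surface, if the arm or the gripper's body presses on something with over 40 N, if the wrist force passes 120 N, or if a joint passes its speed limit or range.

## Working session

There is one attempt and no reset: what is moved stays moved. The work goes in short steps, Python scripts to look and compute and a shell command to move; the robot and the scene stay as the last step left them, time stands still between calls to the robot, and variables do not carry over. Pictures are saved under pics/ and viewed, at most 10 in all, crops included, and the job is handed in when it is done.

```bash
mkdir -p pics; ls; python3 - <<'E'
from plant import *
import cv2
o=get_obs(); print({k:o[k] for k in('clock','tool_pos','orientation','opening')})
for n in('scene','top'):
    s=snapshot(n); cv2.imwrite(f'pics/{n}1.png',s['color'][...,::-1]); print(n,s['fx'],s['fy'],s['cx'],s['cy'],s['R'],s['t'])
E
```

```text
pics
{'clock': 0.0, 'tool_pos': array([0.19154808, 0.64703439, 0.4037339 ]), 'orientation': array([ 1.79905375e+02, -8.49920894e-03, -1.64972472e+01]), 'opening': 0.08798365401015065}
scene 370.5144569484818 370.5144569484818 313.8982546234738 198.95315060390152 [[-0.83974879 -0.54232518  0.02655882]
 [-0.27687773  0.38562186 -0.88013323]
 [ 0.46707675 -0.74644436 -0.47398325]] [0.34767357 0.25702581 0.52659454]
top 365.29192327884846 365.29192327884846 320.35934890791845 195.82245684590018 [[-0.01415986 -0.99944108 -0.03028243]
 [-0.99147006  0.01795832 -0.12909155]
 [ 0.12956322  0.0281962  -0.99117019]] [-0.14451931  0.51037254  0.85181075]
```

View pics/scene1.png

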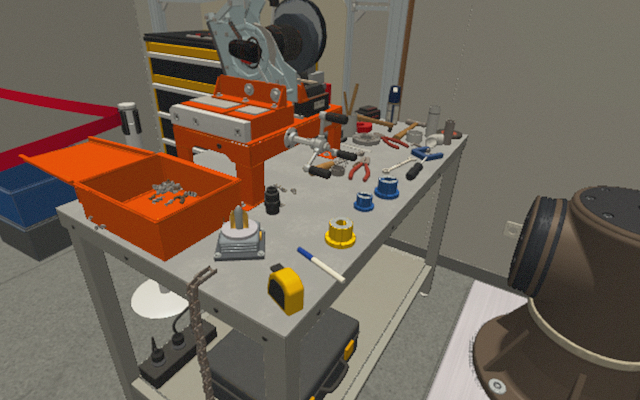

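View pics/top1.png

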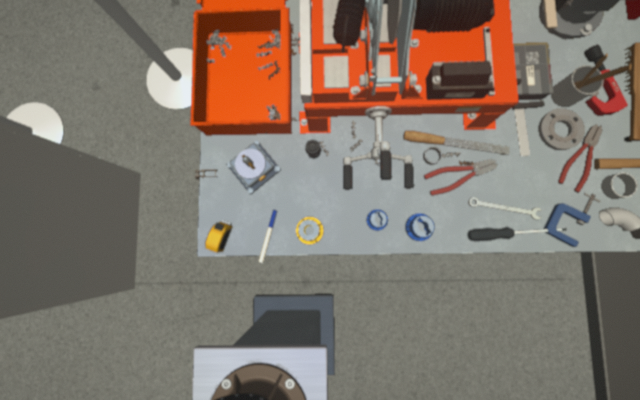

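Candidates in the top view are a small blue hub at (377,219), a larger blue hub at (420,227) and a yellow collar at (310,230). The larger hub at (420,227) fits the description. The drive unit is at (253,167). I'll confirm with one enlarged crop.

```bash
python3 - <<'E'
from plant import *
import cv2,numpy as np
c=snapshot('top')['color'][...,::-1]
a=cv2.resize(c[200:250,360:440],(800,500),interpolation=cv2.INTER_CUBIC)[:, 0:800]
b=cv2.resize(c[135:205,218:288],(490,490),interpolation=cv2.INTER_CUBIC)
cv2.imwrite('pics/c1.png',cv2.resize(c[200:250,360:440],(800,500),interpolation=cv2.INTER_CUBIC))
cv2.imwrite('pics/c2.png',cv2.resize(c[137:197,223:283],(600,600),interpolation=cv2.INTER_CUBIC))
E
```

```text
(no output)
```

View pics/c1.png

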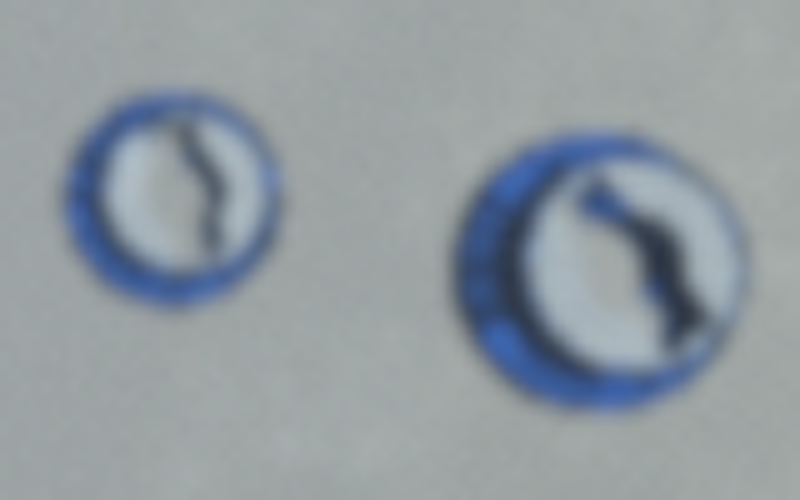

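View pics/c2.png

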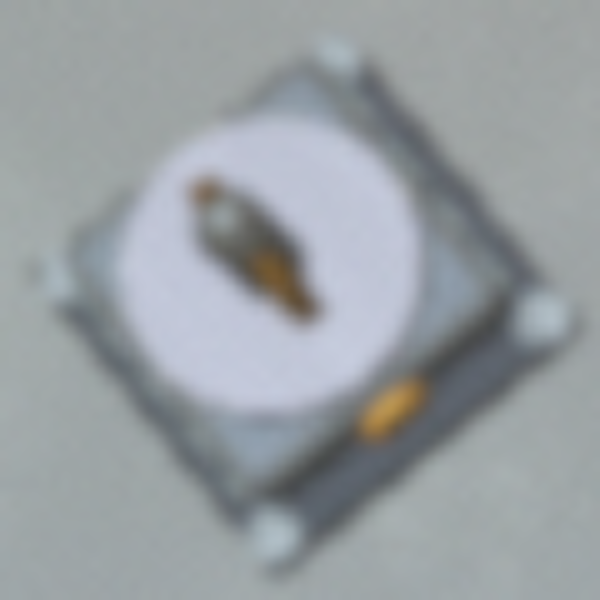

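The crop confirms it. The right-hand hub is clearly larger (28 px flange against 21 px), with slot ends at about (592,188) and (688,347) in the crop. The seat's centre is at crop (272,263), and the key line runs (203,188) to (308,312), parallel to the base sides.

```bash
cat >h.py <<'E'
from plant import *
import numpy as np
def ray(s,p,z):
    R=np.array(s['R']);c=-R.T@s['t'];d=R.T@np.array([(p[0]-s['cx'])/s['fx'],(p[1]-s['cy'])/s['fy'],1]);return c+d*(z-c[2])/d[2]
def proj(s,X):
    p=np.array(s['R'])@X+s['t'];return s['fx']*p[0]/p[2]+s['cx'],s['fy']*p[1]/p[2]+s['cy']
def ang(a,b): d=b-a; return np.degrees(np.arctan2(d[1],d[0]))
E
python3 - <<'E'
from h import *
s=snapshot('top'); 
f=lambda p,o:np.array(p)/10+o-.45
h=lambda x,y,z:ray(s,f((x,y),(360,200)),z); d=lambda x,y,z:ray(s,f((x,y),(223,137)),z)
print('hub top',h(636,268,.046),'flange',h(596,270,.009),'r',h(748,268,.046)-h(522,268,.046))
print('small flange w',h(66,200,.01)-h(282,200,.01))
print('slot',ang(h(592,188,.046),h(688,347,.046)))
print('seat',d(272,263,.048),d(425,263,.048)-d(120,263,.048))
print('key',ang(d(203,188,.06),d(308,312,.06)),ang(d(338,52,.015),d(545,315,.015)),ang(d(57,280,.015),d(275,535,.015)))
q=snapshot('scene');print(proj(q,d(272,263,.048)),proj(q,np.r_[d(272,263,.048)[:2],.098]),proj(q,h(636,268,.046)))
E
```

```text
hub top [ 0.42996012 -0.39165144  0.046     ] flange [ 0.43118996 -0.39119549  0.009     ] r [-0.00081282 -0.05221722  0.        ]
small flange w [0.00084702 0.05251624 0.        ]
slot -151.40011744007015
seat [0.58900942 0.01598915 0.048     ] [-0.00154899 -0.07402008  0.        ]
key -140.2624105129394 -142.5951523900404 -139.68980572521238
(np.float64(239.3419273083535), np.float64(226.90356756753982)) (np.float64(237.62678682730495), np.float64(205.8592454982692)) (np.float64(388.24131430306386), np.float64(179.07675297997176))
```

Slot line is at 28.6° and key line at about 39.9°, so the hub needs a turn of about +11°. I'll set out with yaw 0, passing in front of the crank.

```bash
python3 -m handwheel '[[1,1,1,0,0,0,-0.55],[1,1,1,0,0,0,-0.55],[1,1,1,0,0,0,-0.55],[1,1,1,0,0,0,-0.55],[1,1,1,0,0,0,-0.55]]'
python3 -m handwheel '[[1,1,1,0,0,0,0],[1,1,1,0,0,0,0],[1,1,1,0,0,0,0],[1,1,1,0,0,0,0],[1,1,1,0,0,0,0]]'
```

```text
clock: 0.88
tool_pos: [0.2934, 0.502, 0.4047]
orientation: [-180.0, -0.0, 0.1]
force: [0.6, 0.3, 1.0]
opening: 0.0876
gripper_force: 0.0
clock: 1.5
tool_pos: [0.4186, 0.3772, 0.4047]
orientation: [-180.0, -0.0, 0.0]
force: [1.0, 0.4, 0.4]
opening: 0.0876
gripper_force: 0.0
```

```bash
python3 -m handwheel '[[1,0.4,1,0,0,0,0],[1,0.4,1,0,0,0,0],[1,0.4,1,0,0,0,0],[1,0,1,0,0,0,0],[1,0,1,0,0,0,0]]' >/dev/null
python3 -m handwheel '[[1,0,1,0,0,0,0],[1,0,1,0,0,0,0],[1,0,1,0,0,0,0],[1,0,1,0,0,0,0],[1,0,1,0,0,0,0]]' >/dev/null
python3 -m handwheel '[[1,0,1,0,0,0,0],[1,0,1,0,0,0,0],[1,0,1,0,0,0,0],[1,0,1,0,0,0,0],[1,0,1,0,0,0,0]]'>/dev/null
python3 -m handwheel '[[1,0,1,0,0,0,0],[1,0,1,0,0,0,0],[1,0,1,0,0,0,0],[1,0,1,0,0,0,0],[1,0,1,0,0,0,0]]'
python3 -m handwheel '[[1,0,1,0,0,0,0],[1,0,1,0,0,0,0],[1,0,1,0,0,0,0],[1,0,1,0,0,0,0],[1,0,1,0,0,0,0]]'
python3 -m handwheel '[[1,0,1,0,0,0,0],[1,-0.4,1,0,0,0,0],[1,-0.4,1,0,0,0,0],[1,0,1,0,0,0,0],[1,0,0.72,0,0,0,0]]'
```

```text
clock: 4.0
tool_pos: [0.4474, -0.1233, 0.4048]
orientation: [-180.0, -0.0, 0.0]
force: [1.2, 0.4, -0.2]
opening: 0.0878
gripper_force: 0.0
clock: 4.62
tool_pos: [0.4473, -0.2482, 0.4048]
orientation: [180.0, -0.0, 0.0]
force: [0.1, -0.1, -0.0]
opening: 0.0878
gripper_force: 0.0
clock: 5.25
tool_pos: [0.4273, -0.3662, 0.4047]
orientation: [180.0, -0.0, -0.0]
force: [-0.2, -0.4, -0.7]
opening: 0.0877
gripper_force: 0.0
```

```bash
python3 -m handwheel '[[1,0.13,1,0.5,0,0,0],[1,0,0,1,0,0,0],[1,0,0,1,0,0,0],[1,0,0,1,0,0,0],[1,0,0,1,0,0,0]]'
python3 - <<'E'
from h import *
import cv2
c=snapshot('scene')['color'][...,::-1]; t=snapshot('top')['color'][...,::-1]
a=c[110:230,320:440]; b=t[160:280,350:470]
cv2.imwrite('pics/p3.png',cv2.resize(np.hstack([a,b]),(800,400),interpolation=cv2.INTER_CUBIC))
E
```

```text
clock: 5.88
tool_pos: [0.4311, -0.3901, 0.2914]
orientation: [180.0, -0.0, 0.0]
force: [0.1, 0.5, -0.5]
opening: 0.0879
gripper_force: 0.0
```

View pics/p3.png

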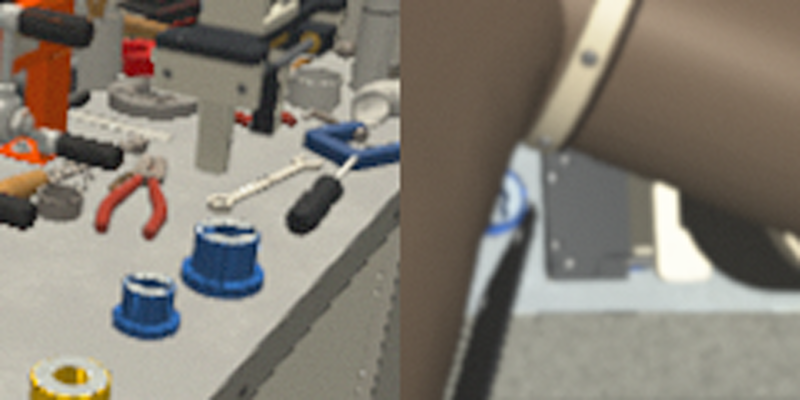

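The larger hub is directly under the fingers. Left panel shows it at (225,258), with the gripper just above and clear of the crank. Next I descend to TCP z ≈ 0.194, so the tips stay above the flange, and grip.

```bash
python3 -m handwheel '[[1,0,0,1,0,0,0],[1,0,0,1,0,0,0],[1,0,0,1,0,0,0],[1,0,0,0.75,0,0,0],[1,0,0,0,0,0,0]]'
python3 -m handwheel '[[-1,0,0,0,0,0,0],[-1,0,0,0,0,0,0],[-1,0,0,0,0,0,0],[-1,0,0,0,0,0,0],[-1,0,0,0,0,0,0]]'
```

```text
clock: 6.6
tool_pos: [0.4312, -0.39, 0.1981]
orientation: [-180.0, 0.1, 0.0]
force: [-0.4, -0.1, 0.1]
opening: 0.088
gripper_force: 0.0
clock: 7.22
tool_pos: [0.4315, -0.39, 0.1988]
orientation: [180.0, -0.0, 0.0]
force: [-0.6, 1.1, 3.5]
opening: 0.051
gripper_force: 30.0
```

```bash
python3 -m handwheel '[[-1,0,0,-0.6,0,0,0],[-1,0,0,-1,0,0,0],[-1,0,0,-1,0,0,0],[-1,0,0,-1,0,0,0],[-1,0,0,-1,0,0,0]]'
python3 -m handwheel '[[-1,0,-1,-1,0,0,0],[-1,0,-1,-0.4,0,0,0],[-1,0,-1,0,0,0,0],[-1,0,-1,0,0,0,0],[-1,0,-1,0,0,0,0]]'
python3 -m handwheel '[[-1,0,-1,0,0,0,0],[-1,0,-1,0,0,0,0],[-1,0,-1,0,0,0,0],[-1,0,-1,0,0,0,0],[-1,0,-1,0,0,0,0]]'
python3 -m handwheel '[[-1,0,-1,0,0,0,0],[-1,0,-1,0,0,0,0],[-1,0,-1,0,0,0,0],[-1,1,-1,0,0,0,0],[-1,1,-1,0,0,0,0]]'
python3 -m handwheel '[[-1,1,-1,0,0,0,0],[-1,1,-0.2,0,0,0,0],[-1,1,0,0,0,0,0],[-1,1,0,0,0,0,0],[-1,0,0,0,0,0,0]]'
python3 -m handwheel '[[-1,0,0,0,0,0,-0.9],[-1,0,0,0,0,0,-0.93],[-1,0,0,0,0,0,0]]'
```

```text
clock: 7.85
tool_pos: [0.4311, -0.3897, 0.3149]
orientation: [-180.0, -0.0, 0.0]
force: [0.7, 0.2, -3.5]
opening: 0.0514
gripper_force: 30.0
clock: 8.48
tool_pos: [0.4309, -0.264, 0.3491]
orientation: [-180.0, -0.0, -0.0]
force: [0.2, 0.5, -2.8]
opening: 0.0516
gripper_force: 30.0
clock: 9.1
tool_pos: [0.4309, -0.1391, 0.3491]
orientation: [-180.0, -0.0, 0.0]
force: [-0.7, -0.8, -1.6]
opening: 0.0515
gripper_force: 30.0
clock: 9.72
tool_pos: [0.4814, -0.0141, 0.3494]
orientation: [-180.0, -0.1, 0.0]
force: [0.1, 0.2, -3.1]
opening: 0.0509
gripper_force: 30.0
clock: 10.35
tool_pos: [0.5823, 0.0152, 0.3484]
orientation: [180.0, 0.0, -0.0]
force: [-0.6, 0.6, -2.8]
opening: 0.0514
gripper_force: 30.0
clock: 10.72
tool_pos: [0.5806, 0.015, 0.3488]
orientation: [-180.0, 0.0, 10.9]
force: [0.1, -0.2, -3.1]
opening: 0.0513
gripper_force: 30.0
```

```bash
python3 -m handwheel '[[-1,0.34,0.03,0.6,0,0,0],[-1,0,0,0.7,0,0,0],[-1,0,0,0,0,0,0]]'
python3 - <<'E'
from h import *
import cv2
s=snapshot('scene'); q=snapshot('top'); c=s['color'][...,::-1]; t=q['color'][...,::-1]
a=c[120:270,170:320]; b=t[95:245,175:325]
cv2.imwrite('pics/p4.png',cv2.resize(np.hstack([a,b]),(800,400),interpolation=cv2.INTER_CUBIC))
cv2.imwrite('pics/p5.png',cv2.resize(c[150:240,190:290],(800,600)[:1]+(720,),interpolation=cv2.INTER_CUBIC)[:600])
E
```

```text
clock: 11.1
tool_pos: [0.5893, 0.0159, 0.3137]
orientation: [180.0, 0.2, 10.9]
force: [0.2, 0.0, -3.7]
opening: 0.0512
gripper_force: 30.0
```

View pics/p4.png

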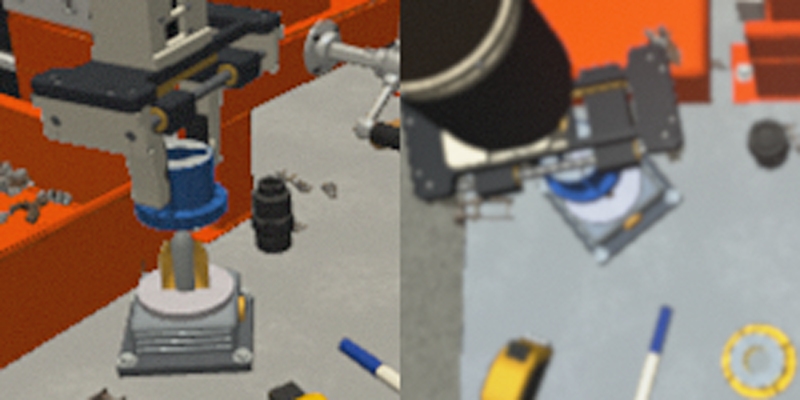

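View pics/p5.png

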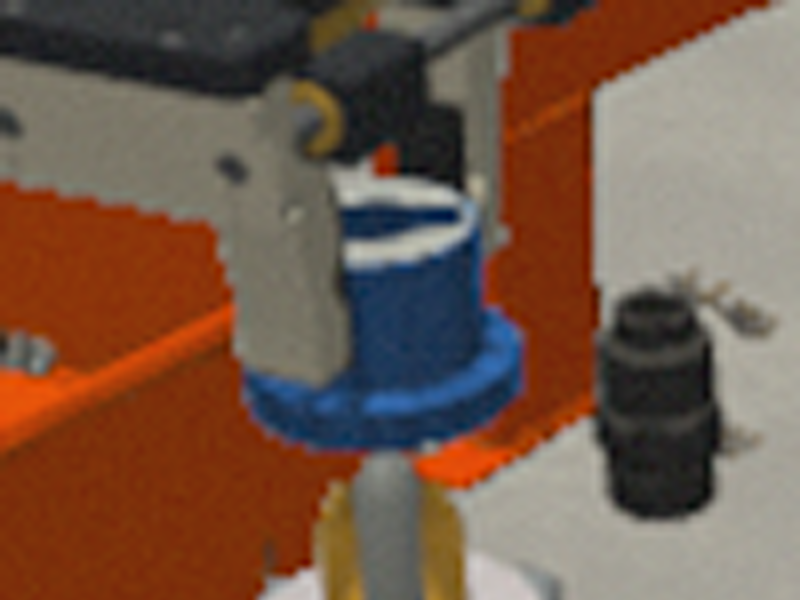

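```bash
python3 - <<'E'
from h import *
s=snapshot('scene');q=snapshot('top')
for z in(.08,.12,.16):print(z,ray(q,(193,130),z),ray(q,(291,130),z), proj(s,ray(q,(291,130),z)),proj(s,ray(q,(193,130),z)))
a=np.linspace(0,2*np.pi,73)
for dx,dy in((0,0),(.004,0),(0,.004)):
  r=lambda R,z:np.array([proj(s,np.array([.589+dx+R*np.cos(t),.016+dy+R*np.sin(t),z])) for t in a])
  zb=.3137-.1988
  k=lambda P:(P+.5-[190,150])*8
  b=k(r(.034,zb));t=k(r(.034,zb+.012));u=k(r(.026,zb+.046))
  print('bottom maxy',b.max(0),b.min(0)[0],'face',u.min(0),u.max(0))
E
```

```text
0.08 [0.66373208 0.14448194 0.08      ] [ 0.65820988 -0.08756635  0.08      ] (np.float64(247.04309660293893), np.float64(186.31011481490435)) (np.float64(160.54948751346973), np.float64(230.35911016446533))
0.12 [0.65064787 0.12887988 0.12      ] [ 0.64539316 -0.09192845  0.12      ] (np.float64(251.57742038005955), np.float64(171.2744346077692)) (np.float64(168.72915470053928), np.float64(210.41660668204202))
0.16 [0.63756366 0.11327782 0.16      ] [ 0.63257644 -0.09629056  0.16      ] (np.float64(256.35217581139636), np.float64(155.441490322866)) (np.float64(177.23957441140618), np.float64(189.6677093443682))
bottom maxy [518.80923073 459.18950839] 239.3250145858908 face [255.57326747 178.89662481] [475.90131276 270.48828144]
bottom maxy [506.57903533 454.38009745] 227.62775914498707 face [243.50020449 174.99826584] [463.39495919 266.08540375]
bottom maxy [508.14687378 465.9688332 ] 227.35294987490215 face [243.32674396 184.24861732] [464.71912476 276.59385883]
```

The hub hangs over the shaft: flange centre at crop x ≈ 383, predicted 379–381, so within about 1 mm. Its slot line runs the same way as the keys. The box wall is lower than the gripper's body will get, so I descend gently.

```bash
python3 -m handwheel '[[-1,0.02,-0.02,0.4,0,0,0],[-1,0,0,0.4,0,0,0],[-1,0,0,0.3,0,0,0],[-1,0,0,0,0,0,0]]'
python3 -m handwheel '[[-1,0,0,0.2,0,0,0],[-1,0,0,0.2,0,0,0],[-1,0,0,0.2,0,0,0],[-1,0,0,0,0,0,0]]'
```

```text
clock: 11.8
tool_pos: [0.5899, 0.0165, 0.2874]
orientation: [180.0, 0.1, 11.0]
force: [-0.9, -0.8, -2.1]
opening: 0.0514
gripper_force: 30.0
clock: 12.3
tool_pos: [0.59, 0.0165, 0.2729]
orientation: [180.0, 0.1, 11.0]
force: [0.3, 0.5, -2.2]
opening: 0.0512
gripper_force: 30.0
```

```bash
python3 -m handwheel '[[-1,0,0,0.3,0,0,0],[-1,0,0,0.3,0,0,0],[-1,0,0,0.2,0,0,0],[-1,0,0,0,0,0,0]]'
python3 -m handwheel '[[-1,0,0,0.15,0,0,0],[-1,0,0,0.05,0,0,0],[-1,0,0,0,0,0,0]]'
```

```text
clock: 12.8
tool_pos: [0.5901, 0.0165, 0.2528]
orientation: [180.0, 0.1, 11.0]
force: [-0.4, 0.7, -2.6]
opening: 0.0514
gripper_force: 30.0
clock: 13.18
tool_pos: [0.5901, 0.0166, 0.2483]
orientation: [-180.0, 0.0, 11.0]
force: [-1.1, 1.2, -3.4]
opening: 0.0513
gripper_force: 30.0
```

```bash
python3 -m handwheel '[[-1,0,0,0.06,0,0,0],[-1,0,0,0.04,0,0,0],[-1,0,0,0,0,0,0]]'
python3 -m handwheel '[[1,0,0,0,0,0,0],[1,0,0,0,0,0,0],[1,0,0,0,0,0,0],[1,0,0,0,0,0,0],[1,0,0,0,0,0,0]]'
python3 -m handwheel '[[1,0,0,-0.5,0,0,0],[1,0,0,-1,0,0,0],[1,0,0,-1,0,0,0],[1,0,0,-1,0,0,0],[1,0,0,-1,0,0,0]]'
python3 - <<'E'
from h import *
import cv2
s=snapshot('scene'); q=snapshot('top'); c=s['color'][...,::-1]; t=q['color'][...,::-1]
a=c[160:280,180:300]; b=t[110:230,190:310]
cv2.imwrite('pics/p6.png',cv2.resize(np.hstack([a,b]),(800,400),interpolation=cv2.INTER_CUBIC))
k=lambda P:(np.array(P)+.5-[180,160])*400/120
for R,z,n in((.034,.048,'flange bottom'),(.026,.094,'face')):
  P=np.array([k(proj(s,np.array([.589+R*np.cos(u),.016+R*np.sin(u),z]))) for u in np.linspace(0,6.28,73)]);print(n,P.min(0),P.max(0))
E
```

```text
clock: 13.55
tool_pos: [0.5901, 0.0167, 0.2468]
orientation: [180.0, -0.0, 11.0]
force: [-4.9, 2.4, 5.8]
opening: 0.0511
gripper_force: 30.0
clock: 14.18
tool_pos: [0.5902, 0.0166, 0.2459]
orientation: [180.0, 0.0, 11.0]
force: [-0.3, 0.4, -0.9]
opening: 0.0871
gripper_force: 0.0
clock: 14.8
tool_pos: [0.5901, 0.0166, 0.3603]
orientation: [-180.0, -0.1, 11.0]
force: [0.9, -0.2, -0.6]
opening: 0.0873
gripper_force: 0.0
flange bottom [143.30112765 196.1824895 ] [254.81864764 255.51274093]
face [150.061129   139.61581437] [237.8589775  182.33238526]
```

View pics/p6.png

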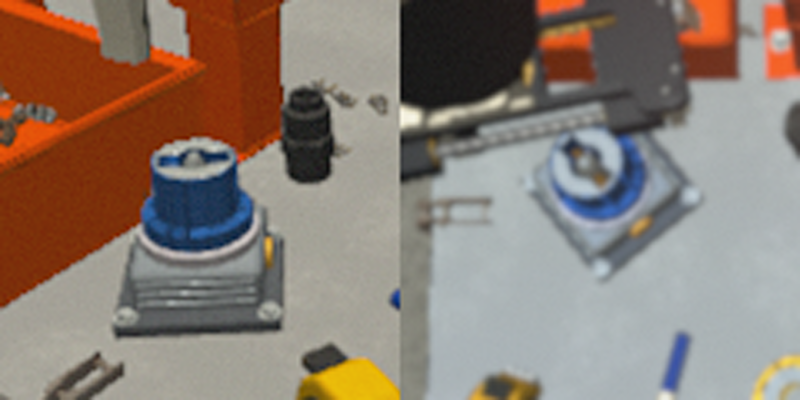

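The hub sits home. The flange is on the seat and its top face spans (150–238, 139–182), exactly as predicted. The shaft and brass keys show in the slots, the gripper is clear, and the collar hasn't moved.

```bash
python3 -c "
from plant import *
print(close_job())"
```

```text
the job is handed in; nothing more can be done
None
```

The large blue hub is fully home on the keyed shaft with its flange on the seat, the gripper has let go and backed off, the yellow collar was not touched, and the job was handed in at about 15 s.

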